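# Move the battery pack from the charger to the citrus press

### The arm

A 7-joint arm with a two-finger parallel gripper is mounted at the origin on the work surface; the furniture and walls round the work are solid. World frame = base frame: x ahead of the robot, y to its left, z up, the work surface at z = 0. Lengths are in mm, angles in rad, forces in N, time in s.
With the tool pointing down it reaches from about 400 to 875 mm from the base axis. Payload 4.4 kg.
Tool frame: the origin (TCP) lies where the fingers leave the gripper's body, on its centre line; the fingertips stand 73 mm ahead of it and the grasp point (between the pads) lies 54 mm ahead of it; z points along the fingers, y is the line along which they close (so a half turn about z gives the same grasp; the last joint's range is limited). The gripper opens to 85 mm and grips with 20 to 120 N. Pads are 22 mm wide; open, the fingers measure 114 mm over their backs; the gripper's body (76 mm by 85 mm) begins 54 mm behind the grasp point. The pads swing forward as they close: fully open they stand 13 mm farther back than shut.
Start: joints at [-1.211, 0.628, 0.038, 1.517, -0.027, 0.996, -0.02], TCP at [268.463, 591.983, 303.913] pointing down, gripper open.
Joint ranges: [-3.06, 3.06], [-0.37, 2.12], [-1.25, 1.32], [0.18, 2.47], [-1.1, 4.24], [0.23, 1.98], [-2.94, 2.94]. Speed limits (rad/s): [2.57, 2.57, 3.14, 3.14, 3.14, 3.14, 3.14].

### API

Orientations are given as [roll, pitch, yaw] about the fixed x, y, z axes, in that order (R = Rz(yaw) Ry(pitch) Rx(roll)).
In Python, from cell import ctrl gives the robot as it stands.
- The arm moves only by the tool send_rows, never from a script. Its argument "rows" is a list that holds one entry, the list of rows, each a list of 6 numbers: the shift along the tool's x, y, z in cm, then the turn, a rotation vector about the tool's x, y, z in rad. In form: [[[tx, ty, tz, wx, wy, wz], ...]]. A call has 1 to 10 rows; each row is the pose to reach, as a shift and turn from the pose commanded when the call began, along the tool's axes at that moment; what a row does not reach only later rows make up. A row lasts 1/10 s, in which the tool goes at most 50 mm and 8.59 degrees, less where a joint would pass 70% of its speed; a pose out of reach is approached as far as the arm can. A call with a gripper value outside its range is refused whole. "grip" is the closure in counts, from 0 (fully open) to 255 (shut), set as the call begins (left out, the last holds). The fingers move at their own pace and stop on an object; the grip force is fixed at half the most. Time passes only in rows, so rows that repeat a pose let the fingers close. It gives the time, the measured TCP pose, the force, the opening and the grip force at its end, in the units of the state.
- ctrl.read_state(): the state, without advancing time (a new reading comes with each control period).
- ctrl.get_image(name): name is "scene" or "top"; returns a dict with "pixels" (400x640x3 uint8, red, green, blue), "fx", "fy", "cx", "cy" (pixels), "D" ([k1, k2, p1, p2, k3] as OpenCV has them; the pictures are not rectified), "extrinsics" (4x4, takes a point from camera to world coordinates). Camera axes: x right, y up, looking along -z (the intrinsics and any distortion apply to the point x, -y, -z); pixel columns grow to the right and rows downward; lengths in mm; the calibration is good to about 2 mm. A picture is of the moment at which its call begins. There is no depth.
- ctrl.finish_job(): hands the job in; it is judged then, once.
The state is a dict: "clock": time; "qpos": joint angles; "qd": joint speeds; "tau": joint torques, N m; "eef_pos": TCP position; "tool_rot": TCP orientation; "force": force on the tool from outside, world axes, zero at the start; "torque": the same for the moment, N m; "width": finger opening in mm; "gripper_force": force on a finger pad.
Only numpy, scipy, OpenCV 4.12 (cv2) and the standard library are available. Lean on these libraries where they do the work, as an engineer would, in place of code of your own. Each camera call takes 0.05 s, during which the arm holds its last target. There are 200 camera calls.

### The job

The battery pack on the charger is full: press the charger's catch so that the pack pops loose, draw it out of its rails, and slide it into the rails of the cordless citrus press until the press's catch clicks up behind it, then let go. Go by feel and do not ram or force anything, and leave the jars and the mill standing where they are.

Things in the scene. Friction and masses are not known exactly. Their poses are not given: they have to be found in the camera images.
- pack_centre (a point): Centre of the grey battery pack, 26 mm above its underside: black foot plate 70 (x) x 64 (y) x 8 mm, on it a grey block 60 x 42 x 44 mm, 52 mm high in all, about 0.42 kg. x is the slide direction, z up. Grip the block across its 42 mm (along y), 35 to 45 mm above the pack's underside so that fingertips clear the dock's lips (13.5 mm above the underside).
- charger: White charger, low and flat (x from -58 to +115 mm, 90 mm wide, rear post 78 mm high), fixed to the worktop; the pack starts latched in it. Origin on the worktop under the middle of the seated pack; x is the horizontal slide-in direction, z up. Pack floor 30 mm up. The pack must be drawn out (toward -x) 46 mm or more from its seat before it clears the lips and can be lifted.
- press: White cordless citrus press, fixed; rails and catch like the charger's, axes and origin likewise (seated pack nominally at x = 0, underside 30 mm up). Round motor body, 116 mm juice bowl and reamer cone (104 mm high) centred at x = +132 mm. Its catch, plunger and end buffer sit together up to 12 mm nearer or farther along x than nominal, differently each time and not measured: feel for the seat.
- charger_catch (a joint): Downward travel of the charger's catch, m: 0 up, about 0.005 while the popped pack lies over it, 0.008 fully pressed.
- press_catch (a joint): Downward travel of the press's ramped catch tooth, m (30 mm wide, nominally at x = -54 to -36 mm, 5 mm above the floor): 0 up, about 0.005 while the foot lies over it. It clicks back to 0 when the foot's rear edge has passed it; the end buffer is met 1 to 2 mm later. Sliding in takes up to about 8 N (plunger, last 10 mm); a further rise means the buffer or a jam.
- pepper_mill: Pepper mill, 44 mm across, 90 mm high, origin at the middle of its underside; a bystander.
- honey_jar: Honey jar, 72 mm across, 102 mm high, origin at the middle of its underside; a bystander.
- spice_jar: Spice jar, 47 mm across, 98 mm high, origin at the middle of its underside; a bystander.
- charger_pad (a point): Middle of the top of the charger's flat metal press pad, 29 mm above the worktop and 69 mm outside the seated pack's middle; 26 (x) x 36 (y) mm. Pad and catch tooth are one sprung piece: pushing it 5 to 8 mm down (1 to 5 N, then a hard stop) sinks the tooth, and a sprung plunger (5 to 7 N) pops the pack 10 to 25 mm out, toward the pad and over the tooth.
- press_mouth (a point): Middle of the floor where the press's lips begin, at press x = -10 mm. Behind it a channel 66.5 mm wide, 9.5 mm high, under lips (46 mm gap) to x = +40. Before it, from x = -38, no lips but cheeks flared to about 4 mm either side; two floor arms run out to x = -58, so that the foot can be set down with the pack's middle near x = -56 and slid in level. Charger alike.
- press_buffer (a joint): Give of the rubber buffer (two black pads beside the plunger) at the end of the press's rails, m: 0 free, then about 5 N per mm on top of the sliding force; rigid after 5 mm. It may be touched but not squeezed over 2.5 mm.
Mind the look-alikes: they are no part of the job. What is shaped like the charger but red is not meant.

How it is judged:
By the outcome, as a careful person would: the job done as asked, in the order asked, and still so for the second after the job is handed in, with the robot touching nothing.
It also fails if it takes over 72 s, if anything falls off the work surface, if the arm or the gripper's body presses on something with over 40 N, if the wrist force passes 120 N, or if a joint passes its speed limit or range.

## Working session

There is one attempt and no reset: what is moved stays moved. The work goes in short steps, Python scripts to look and compute and a tool call to move; the robot and the scene stay as the last step left them, time stands still between calls to the robot, and variables do not carry over. Pictures are saved under pics/ and viewed, at most 10 in all, crops included, and the job is handed in when it is done.

Besides the shell and the picture viewer there is one more tool, called after ">>>" as name(argument=value, ...), one argument or row to a line, values as JSON. send_rows: Moves the arm, as the interface text tells. Its arguments: {"type":"object","properties":{"rows":{"type":"array","items":{"type":"array","items":{"type":"array","items":{"type":"number"}}}},"grip":{"type":"number"}},"required":["rows"]}

```bash
ls; mkdir -p pics
cat > h.py <<'E'
import numpy as np, cv2
from cell import ctrl
def cam(n):
    d=ctrl.get_image(n); d['K']=np.array([[d['fx'],0,d['cx']],[0,d['fy'],d['cy']],[0,0,1.]]); d['D']=np.array(d['D'],float); d['E']=np.array(d['extrinsics'],float); return d
def ray(d,px):
    p=cv2.undistortPoints(np.array(px,float).reshape(-1,1,2),d['K'],d['D']).reshape(-1,2)
    v=np.c_[p[:,0],-p[:,1],-np.ones(len(p))]@d['E'][:3,:3].T
    return d['E'][:3,3],v
def plane(d,px,z):
    o,v=ray(d,px); return o+v*((z-o[2])/v[:,2])[:,None]
def proj(d,P):
    c=(np.array(P,float).reshape(-1,3)-d['E'][:3,3])@d['E'][:3,:3]; c=c*[1,-1,-1]
    return cv2.projectPoints(c,np.zeros(3),np.zeros(3),d['K'],d['D'])[0].reshape(-1,2)
E
python3 - <<'E'
from h import *
s=ctrl.read_state(); print({k:np.round(v,3).tolist() for k,v in s.items()})
for n in('scene','top'):
    d=cam(n); cv2.imwrite(f'pics/{n}0.png',d['pixels'][:,:,::-1]); print(n,d['fx'],d['D'],np.round(d['E'],3).tolist())
E
```

```text
pics
{'clock': 0.0, 'qpos': [-1.211, 0.629, 0.038, 1.518, -0.027, 0.996, -0.02], 'qd': [-0.003, 0.001, -0.002, -0.001, -0.001, -0.0, -0.001], 'tau': [-0.0, -56.341, 1.226, -19.345, 0.011, 0.011, 0.0], 'eef_pos': [268.243, 591.539, 302.982], 'tool_rot': [-3.14, 0.0, 2.716], 'force': [-1.159, 0.887, 0.212], 'torque': [0.003, 0.01, -0.038], 'gripper_force': 0.0, 'width': 85.637}
scene 445.6884638555825 [-0.06808332  0.          0.          0.          0.        ] [[0.541, 0.468, -0.699, -467.556], [-0.841, 0.315, -0.44, -562.838], [0.014, 0.826, 0.564, 794.493], [0.0, 0.0, 0.0, 1.0]]
top 518.4032060126215 [-0.06455802  0.          0.          0.          0.        ] [[-0.004, 0.992, -0.127, 199.625], [-1.0, -0.004, -0.0, 3.734], [-0.001, 0.127, 0.992, 1935.26], [0.0, 0.0, 0.0, 1.0]]
```

View pics/scene0.png

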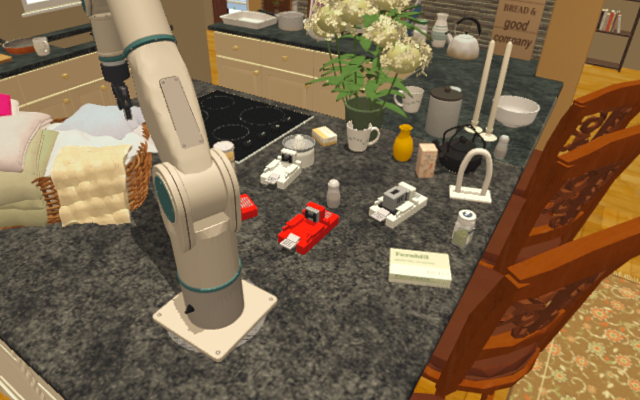

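View pics/top0.png

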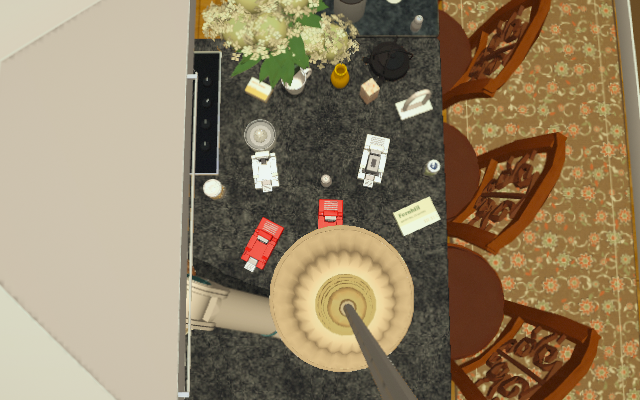

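Scene view: the white charger with the pack is at (398,203) and the press at (283,168), with its bowl at (298,150). Top view: charger (373,160), press (263,170), bowl (260,135), mill (326,181), honey jar probably (213,188), spice jar (433,167). The red look-alikes are nearer the robot. I'll enlarge both docks in both views.

Run:
```python
from h import *
def crop(f,x,y,w,h,s): return cv2.resize(cv2.imread(f)[y:y+h,x:x+w],None,fx=s,fy=s,interpolation=cv2.INTER_CUBIC)
a=crop('pics/top0.png',350,125,50,70,8); b=crop('pics/top0.png',238,115,50,80,7)
H=max(a.shape[0],b.shape[0]); f=lambda i:cv2.copyMakeBorder(i,0,H-i.shape[0],0,0,cv2.BORDER_CONSTANT)
cv2.imwrite('pics/tc.png',np.hstack([f(a),f(b)]))
a=crop('pics/scene0.png',362,172,70,56,5.5);b=crop('pics/scene0.png',252,132,70,60,5.5)
H=max(a.shape[0],b.shape[0]); cv2.imwrite('pics/sc.png',np.hstack([f(a),f(b)]))
```

```text
(no output)
```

View pics/tc.png

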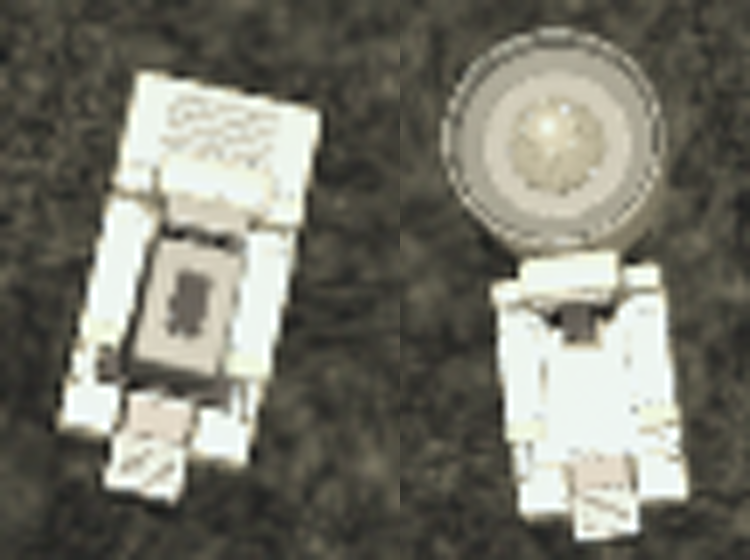

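View pics/sc.png

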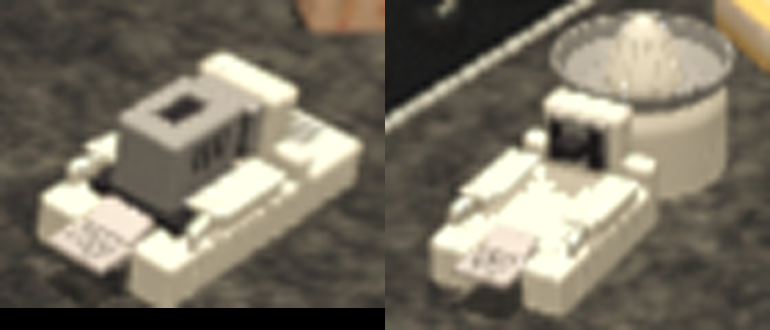

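The crops show the pack in the charger, with its top-face corners in the top crop at about (165,238), (240,250), (212,373) and (133,360). The charger pad is at (146,469), the press pad at (607,513) and the reamer tip at (552,138). I'll cast these onto their heights, compare the two views, and fit the side edges for yaw.

Run:
```python
from h import *
T=cam('top');S=cam('scene')
def un(p,s,x,y): return (np.array(p,float).reshape(-1,2)+.5)/s-.5+[x,y]
def show(n,d,p,z): 
    P=plane(d,p,z); print(n,np.round(P[:,:2],1).tolist(),'mean',np.round(P[:,:2].mean(0),1)); return P
c=lambda p:un(p,8,350,125); q=lambda p:un(np.array(p)-[400,0],7,238,115)
sc=lambda p:un(p,5.5,362,172); sq=lambda p:un(np.array(p)-[385,0],5.5,252,132)
show('packT',T,c([(165,238),(240,250),(212,373),(133,360)]),82)
show('packS',S,sc([(118,120),(198,76),(262,102),(190,150)]),82)
show('padT',T,c([(113,435),(188,448),(178,502),(103,490)]),29)
show('padS',S,sc([(40,235),(65,210),(128,240),(103,272)]),29)
show('ch outer T',T,c([(60,428),(250,463),(140,75),(320,113)]),30)
show('pr padT',T,q([(575,487),(635,482),(640,535),(580,540)]),29)
show('pr padS',S,sq([(458,262),(480,240),(535,260),(515,287)]),29)
show('pr arm corners T',T,q([(522,518),(688,497)]),30)
show('cone tip T',T,q([(552,140)]),104); show('cone tip S',S,sq([(640,15)]),104)
show('bowl rim T',T,q([(553,138)]),85); show('bowl rimS',S,sq([(643,62)]),85)
# side edges
for n,off,mid,ax in (('charger',(350,125),(373,160),None),('press',(238,150),(264,172),None)):
    g=T['pixels'].astype(int).min(2)
    x0,y0=off; h,w=(70,50) if n=='charger' else (42,50)
    m=(g[y0:y0+h,x0:x0+w]>170).astype(np.uint8); m=cv2.morphologyEx(m,cv2.MORPH_CLOSE,np.ones((9,9)))
    cs,_=cv2.findContours(m,cv2.RETR_EXTERNAL,cv2.CHAIN_APPROX_NONE); k=max(cs,key=cv2.contourArea)
    r=cv2.minAreaRect(k); b=cv2.boxPoints(r)+[x0,y0]; print(n,r); show(' box',T,b,40)
    # row wise subpixel edges at half level
    L=[];R=[]
    rows=range(140,178) if n=='charger' else range(158,184)
    for y in rows:
        G=g[y,x0:x0+w].astype(float); idx=np.where(G>140)[0]
        i=idx[0]; L.append((x0+i-(G[i]-140)/(G[i]-G[i-1]),y)); i=idx[-1]; R.append((x0+i+(G[i]-140)/(G[i]-G[i+1]),y))
    for nm,e in(('L',L),('R',R)):
        P=plane(T,e,40)[:,:2]; f=cv2.fitLine(P.astype(np.float32),cv2.DIST_HUBER,0,.5,.01).ravel(); f[:2]*=np.sign(f[0])
        print(nm,'yaw',np.degrees(np.arctan2(f[1],f[0])).round(2),'pt',f[2:].round(1))
```

```text
packT [[599.4, -166.9], [593.7, -201.1], [536.8, -187.3], [542.9, -151.5]] mean [ 568.2 -176.7]
packS [[540.2, -155.1], [603.5, -172.6], [599.1, -211.7], [535.8, -198.4]] mean [ 569.7 -184.5]
padT [[517.3, -146.0], [511.0, -180.9], [485.6, -175.8], [491.4, -141.0]] mean [ 501.3 -160.9]
padS [[493.0, -138.2], [520.6, -139.0], [514.9, -178.9], [482.4, -180.2]] mean [ 502.7 -159.1]
ch outer T [[520.5, -121.3], [503.7, -209.6], [689.0, -161.3], [670.4, -245.8]] mean [ 595.9 -184.5]
pr padT [[499.4, 230.8], [501.9, 198.8], [473.4, 195.9], [470.9, 227.8]] mean [486.4 213.3]
pr padS [[476.0, 229.8], [502.8, 234.3], [503.1, 193.6], [472.9, 185.5]] mean [488.7 210.8]
pr arm corners T [[482.7, 258.7], [493.6, 170.4]] mean [488.1 214.6]
cone tip T [[669.6, 235.9]] mean [669.6 235.9]
cone tip S [[679.1, 239.5]] mean [679.1 239.5]
bowl rim T [[675.6, 237.8]] mean [675.6 237.8]
bowl rimS [[657.5, 222.5]] mean [657.5 222.5]
charger ((22.93529510498047, 36.041175842285156), (23.9708194732666, 51.08712387084961), 12.52880859375)
 box [[498.9, -115.3], [688.1, -159.4], [667.9, -246.8], [479.1, -201.6]] mean [ 583.5 -180.8]
L yaw -13.22 pt [ 592.9 -137. ]
R yaw -12.68 pt [ 588.6 -227.5]
press ((26.481706619262695, 20.335369110107422), (42.516143798828125, 24.294937133789062), 83.6598129272461)
 box [[625.0, 277.8], [634.7, 187.5], [475.0, 168.8], [465.4, 258.0]] mean [550. 223.]
L yaw 7.31 pt [551.  268.2]
R yaw 7.13 pt [542.7 175.9]
```

Both views agree, and the sizes check out (pad to pack 68.7 mm, charger width about 90 mm).
- **Charger:** pack at (568,-177), yaw -13°, pad at (501,-161).
- **Press:** origin about (544.5,221), yaw +7.2°. Its catch appears to sit about 10 mm inward of nominal.

First move: closed fingers to above the pad.

>>> send_rows(
  rows=[
    [[-51.8, -59.1, 5, 0, 0, -0.199], [-51.8, -59.1, 5, 0, 0, -0.199], [-51.8, -59.1, 5, 0, 0, -0.199], [-51.8, -59.1, 5, 0, 0, -0.199], [-51.8, -59.1, 5, 0, 0, -0.199], [-51.8, -59.1, 5, 0, 0, -0.199], [-51.8, -59.1, 5, 0, 0, -0.199], [-51.8, -59.1, 5, 0, 0, -0.199], [-51.8, -59.1, 5, 0, 0, -0.199], [-51.8, -59.1, 5, 0, 0, -0.199]],
  ],
  grip=255,
)

```text
clock: 1.2
eef_pos: [413.3, 112.5, 272.2]
tool_rot: [3.141, 0.001, 2.915]
force: [0.8, 0.7, 0.2]
width: -0.1
gripper_force: 0.0
```

```bash
cat >> h.py <<'E'
def go(x,y,z,deg,cmd=None):
    "row [cm,rad] from commanded pose cmd=(x,y,z,yaw) (default: measured) to target"
    s=ctrl.read_state(); p=np.array(s['eef_pos'] if cmd is None else cmd[:3]); w=s['tool_rot'][2] if cmd is None else cmd[3]
    c,n=np.cos(w),np.sin(w); R=np.array([[c,n,0],[n,-c,0],[0,0,-1]])
    dw=(np.radians(deg)-w+np.pi)%(2*np.pi)-np.pi
    print('t',s['clock'],'pos',np.round(s['eef_pos'],1),'rot',np.round(s['tool_rot'],4),'F',np.round(s['force'],1),'w',round(s['width'],1))
    print('row',np.round(R.T@(np.array([x,y,z])-p)/10,2),'turn',round(-dw,4))
E
python3 -c "
from h import *
go(496.7,-160.2,140,167)"
```

```text
t 1.2 pos [413.3 112.5 272.2] rot [3.1412e+00 5.0000e-04 2.9151e+00] F [0.8 0.7 0.2] w -0.1
row [-14.25 -24.7   13.22] turn 0.0004
```

>>> send_rows(
  rows=[
    [[-14.25, -24.7, 10, 0, 0, 0], [-14.25, -24.7, 10, 0, 0, 0], [-14.25, -24.7, 10, 0, 0, 0], [-14.25, -24.7, 10, 0, 0, 0], [-14.25, -24.7, 10, 0, 0, 0], [-14.25, -24.7, 10, 0, 0, 0], [-14.25, -24.7, 10, 0, 0, 0], [-14.25, -24.7, 11.5, 0, 0, 0], [-14.25, -24.7, 13.2, 0, 0, 0], [-14.25, -24.7, 13.2, 0, 0, 0]],
  ],
)

```text
clock: 2.2
eef_pos: [495.0, -157.7, 138.6]
tool_rot: [3.141, -0.004, 2.915]
force: [-0.8, 0.1, -0.2]
width: -0.1
gripper_force: 0.0
```

Run:
```python
from h import *
go(496.7,-160.2,106,167)
out=[]
for n,(x,y,w,h) in(('scene',(345,130,100,110)),('top',(340,110,65,100))):
    d=cam(n); i=d['pixels'][y:y+h,x:x+w,::-1]; out.append(cv2.resize(i,None,fx=550/h,fy=550/h,interpolation=cv2.INTER_CUBIC))
    P=[[501.3,-160.9,29]]; print(n,proj(d,P))
o=np.hstack(out); cv2.imwrite('pics/pad.png',o[:, :800]); print(o.shape)
```

```text
t 2.2 pos [ 495.  -157.7  138.6] rot [ 3.1412 -0.004   2.9149] F [-0.8  0.1 -0.2] w -0.1
row [-0.22 -0.2   3.26] turn 0.0002
scene [[377.18103617 215.49959168]]
top [[367.74304894 183.15917659]]
(550, 858, 3)
```

View pics/pad.png

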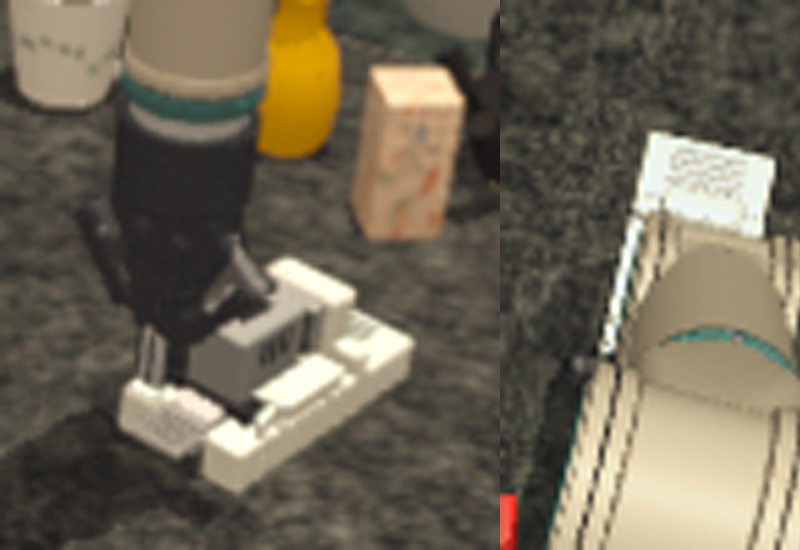

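The scene crop shows the closed fingertips hovering over the pad at about (165,385), clear of the pack. I'll descend by feel.

>>> send_rows(
  rows=[
    [[-0.1, -0.1, 1.5, 0, 0, 0], [-0.1, -0.1, 2.8, 0, 0, 0], [-0.1, -0.1, 3.2, 0, 0, 0], [-0.1, -0.1, 3.2, 0, 0, 0]],
  ],
)

```text
clock: 2.7
eef_pos: [496.7, -159.3, 107.8]
tool_rot: [3.142, -0.001, 2.915]
force: [-0.2, 0.7, 0.4]
width: 0.2
gripper_force: 0.0
```

```bash
python3 -c "
from h import *
go(496.7,-160.2,96,167)"
```

```text
t 2.7 pos [ 496.7 -159.3  107.8] rot [ 3.1415e+00 -1.2000e-03  2.9151e+00] F [-0.2  0.7  0.4] w 0.2
row [-0.02 -0.09  1.18] turn 0.0004
```

>>> send_rows(
  rows=[
    [[0, 0, 0.2, 0, 0, 0], [0, 0, 0.4, 0, 0, 0], [0, 0, 0.6, 0, 0, 0], [0, 0, 0.75, 0, 0, 0], [0, 0, 0.9, 0, 0, 0], [0, 0, 0.9, 0, 0, 0]],
  ],
)

```text
clock: 3.3
eef_pos: [497.1, -159.6, 99.1]
tool_rot: [3.142, 0.0, 2.915]
force: [-0.1, -0.0, 0.8]
width: -0.3
gripper_force: 0.2
```

>>> send_rows(
  rows=[
    [[0, 0, 0.1, 0, 0, 0], [0, 0, 0.2, 0, 0, 0], [0, 0, 0.3, 0, 0, 0], [0, 0, 0.3, 0, 0, 0]],
  ],
)

```text
clock: 3.7
eef_pos: [496.9, -159.5, 96.0]
tool_rot: [3.142, -0.0, 2.915]
force: [0.8, -0.0, -0.2]
width: -0.1
gripper_force: 0.8
```

>>> send_rows(
  rows=[
    [[0, 0, 0.1, 0, 0, 0], [0, 0, 0.2, 0, 0, 0], [0, 0, 0.3, 0, 0, 0], [0, 0, 0.3, 0, 0, 0]],
  ],
)

```text
clock: 4.1
eef_pos: [496.9, -159.5, 93.3]
tool_rot: [-3.142, -0.0, 2.915]
force: [-0.8, -0.0, 5.7]
width: 0.1
gripper_force: 2.7
```

Run:
```python
from h import *
d=cam('scene'); i=d['pixels'][150:240,345:445,::-1]; cv2.imwrite('pics/p2.png',cv2.resize(i,None,fx=6,fy=6,interpolation=cv2.INTER_CUBIC))
s=ctrl.read_state(); print(s['force'],s['eef_pos'])
```

```text
[-1.48694733  0.61646851  4.79278374] [ 496.83800596 -159.48462581   93.30512601]
```

View pics/p2.png

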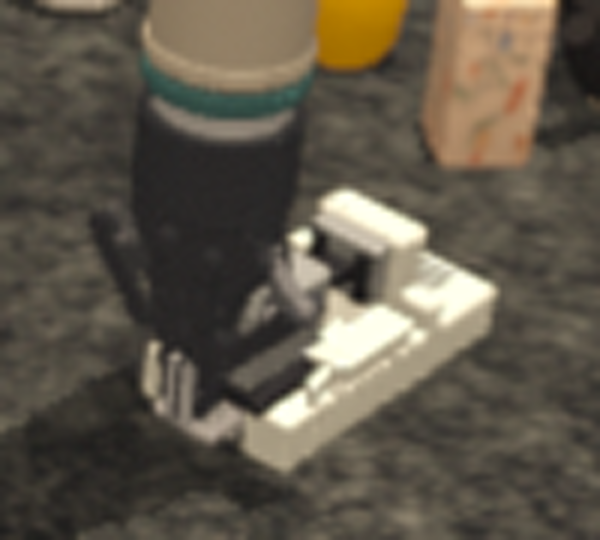

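The pack has popped out: there is now a wide gap between it and the post. I'll lift off and open.

>>> send_rows(
  rows=[
    [[0, 0, -0.5, 0, 0, 0], [0, 0, -1.5, 0, 0, 0], [0, 0, -4, 0, 0, 0], [0, 0, -8, 0, 0, 0], [0, -12, -12, 0, 0, 0], [0, -17, -12, 0, 0, 0], [0, -20, -12, 0, 0, 0], [0, -20, -12, 0, 0, 0], [0, -20, -12, 0, 0, 0], [0, -20, -12, 0, 0, 0]],
  ],
)

```text
clock: 5.15
eef_pos: [451.0, -356.4, 213.7]
tool_rot: [-3.141, 0.001, 2.91]
force: [0.8, 0.6, 0.1]
width: 0.2
gripper_force: 0.0
```

Run:
```python
from h import *
go(0,0,0,167)
d=cam('top'); i=d['pixels'][115:195,340:410,::-1]; a=cv2.resize(i,None,fx=7,fy=7,interpolation=cv2.INTER_CUBIC)
e=cam('scene'); j=e['pixels'][165:235,355:440,::-1]; b=cv2.resize(j,(85*5,70*5),interpolation=cv2.INTER_CUBIC)
cv2.imwrite('pics/p3.png',np.hstack([a[:, :375],cv2.copyMakeBorder(b,0,560-350,0,0,cv2.BORDER_CONSTANT)]))
u=np.array([.9744,-.2250,0])
for k in range(0,35,5): print(k,proj(d,np.array([568.2,-177,82])-k*u).round(1))
```

```text
t 5.15 pos [ 451.  -356.4  213.7] rot [-3.1407e+00  6.0000e-04  2.9104e+00] F [0.8 0.6 0.1] w 0.2
row [52.06 24.36 21.37] turn -0.0043
0 [[373.1 162.7]]
5 [[372.8 164. ]]
10 [[372.5 165.3]]
15 [[372.2 166.7]]
20 [[371.9 168. ]]
25 [[371.7 169.3]]
30 [[371.4 170.6]]
```

View pics/p3.png

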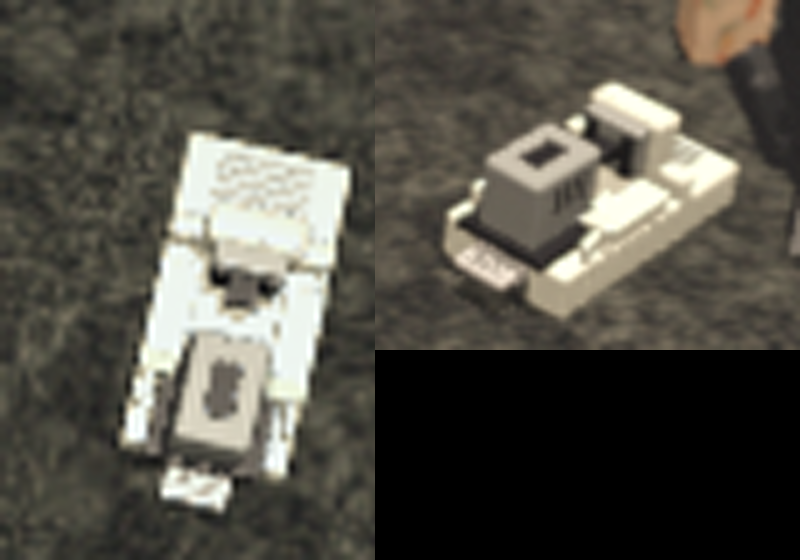

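The pack is now about 27 mm out: in the top crop its top-face centre is at about (222,390), which is pixel (371.3,170.3). That puts its centre at about (542,-171). I'll go above it with the gripper open.

```bash
python3 -c "
from h import *
go(542,-171,200,167)"
```

```text
t 5.25 pos [ 452.4 -352.8  213.2] rot [ 3.1401e+00 -3.0000e-04  2.9162e+00] F [ 0.3  1.1 -0.4] w -0.2
row [-4.67 19.72  1.32] turn 0.0015
```

>>> send_rows(
  rows=[
    [[-4.67, 19.7, 0, 0, 0, 0], [-4.67, 19.7, 0, 0, 0, 0], [-4.67, 19.7, 0, 0, 0, 0], [-4.67, 19.7, 0, 0, 0, 0], [-4.67, 19.7, 1, 0, 0, 0], [-4.67, 19.7, 1.3, 0, 0, 0], [-4.67, 19.7, 1.3, 0, 0, 0], [-4.67, 19.7, 1.3, 0, 0, 0]],
  ],
  grip=0,
)

```text
clock: 6.05
eef_pos: [541.1, -174.1, 200.2]
tool_rot: [-3.141, -0.001, 2.913]
force: [1.3, 0.4, -0.1]
width: 85.4
gripper_force: 0.0
```

```bash
python3 -c "
from h import *
go(542,-171,120,167)"
```

```text
t 6.05 pos [ 541.1 -174.1  200.2] rot [-3.1408e+00 -7.0000e-04  2.9131e+00] F [ 1.3  0.4 -0.1] w 85.4
row [-0.02  0.32  8.02] turn -0.0016
```

>>> send_rows(
  rows=[
    [[0, 0.1, 2.5, 0, 0, 0], [0, 0.1, 5, 0, 0, 0], [0, 0.1, 7, 0, 0, 0], [0, 0.1, 8, 0, 0, 0], [0, 0.1, 8, 0, 0, 0]],
  ],
)

```text
clock: 6.55
eef_pos: [541.0, -172.8, 119.2]
tool_rot: [-3.141, -0.002, 2.913]
force: [0.2, 0.6, 0.7]
width: 85.8
gripper_force: 0.0
```

```bash
python3 -c "
from h import *
go(542,-171,120,167)"
```

```text
t 6.55 pos [ 541.  -172.8  119.2] rot [-3.1414e+00 -2.4000e-03  2.9130e+00] F [0.2 0.6 0.7] w 85.8
row [-0.05  0.2  -0.08] turn -0.0017
```

>>> send_rows(
  rows=[
    [[0, 0.18, 0, 0, 0, 0], [0, 0.18, 0, 0, 0, 0], [0, 0.18, 0, 0, 0, 0], [0, 0.18, 0, 0, 0, 0], [0, 0.18, 0, 0, 0, 0], [0, 0.18, 0, 0, 0, 0], [0, 0.18, 0, 0, 0, 0], [0, 0.18, 0, 0, 0, 0]],
  ],
  grip=255,
)

```text
clock: 7.35
eef_pos: [543.2, -170.6, 121.3]
tool_rot: [-3.141, 0.002, 2.915]
force: [-1.1, -1.0, 5.7]
width: 40.9
gripper_force: 62.0
```

```bash
python3 -c "
from h import *
go(542,-171,120,167);print(ctrl.read_state()['torque'])"
```

```text
t 7.35 pos [ 543.2 -170.6  121.3] rot [-3.1413e+00  2.2000e-03  2.9146e+00] F [-1.1 -1.   5.7] w 40.9
row [ 0.11 -0.07  0.13] turn -0.0001
[ 0.0830008   0.08896224 -0.05163202]
```

Gripped at 41 mm with small side forces. Drawing it out along the rails.

>>> send_rows(
  rows=[
    [[0.3, 0, 0, 0, 0, 0], [0.7, 0, 0, 0, 0, 0], [1.1, 0, -0.03, 0, 0, 0], [1.5, 0, -0.05, 0, 0, 0], [1.9, 0, -0.05, 0, 0, 0], [2.3, 0, -0.05, 0, 0, 0], [2.7, 0, -0.05, 0, 0, 0], [3.1, 0, -0.05, 0, 0, 0], [3.4, 0, -0.05, 0, 0, 0], [3.4, 0, -0.05, 0, 0, 0]],
  ],
)

```text
clock: 8.35
eef_pos: [509.7, -162.4, 121.3]
tool_rot: [3.141, 0.002, 2.915]
force: [0.2, -0.5, 7.3]
width: 41.5
gripper_force: 62.2
```

>>> send_rows(
  rows=[
    [[0, 0, -0.2, 0, 0, 0], [0, 0, -0.5, 0, 0, 0], [0, 0, -1, 0, 0, 0], [0, 0, -2, 0, 0, 0], [0, 0, -4, 0, 0, 0], [0, 0, -7, 0, 0, 0], [0, 0, -10, 0, 0, 0], [0, 0, -10, 0, 0, 0]],
  ],
)

```text
clock: 9.15
eef_pos: [511.2, -163.2, 224.5]
tool_rot: [-3.141, 0.007, 2.915]
force: [1.6, -0.1, -4.4]
width: 41.2
gripper_force: 61.9
```

Run:
```python
from h import *
u=np.array([np.cos(np.radians(7.2)),np.sin(np.radians(7.2))]);n=np.array([-u[1],u[0]])
o=568*u+151.5*n; t=o-60*u; print(o,t)
go(*t,221,187.2)
d=cam('scene'); print(proj(d,[[509.7,-162.4,170]]))
x,y=proj(d,[[509.7,-162.4,170]])[0].astype(int); i=d['pixels'][y-50:y+50,x-60:x+60,::-1]; cv2.imwrite('pics/p4.png',cv2.resize(i,None,fx=5,fy=5,interpolation=cv2.INTER_CUBIC))
```

```text
[544.53316546 221.49465391] [485.00628338 213.9746599 ]
t 9.15 pos [ 511.2 -163.2  224.5] rot [-3.1413  0.0074  2.9146] F [ 1.6 -0.1 -4.4] w 41.2
row [11.04 36.16  0.35] turn -0.3527
[[383.72781145 172.56276898]]
```

View pics/p4.png

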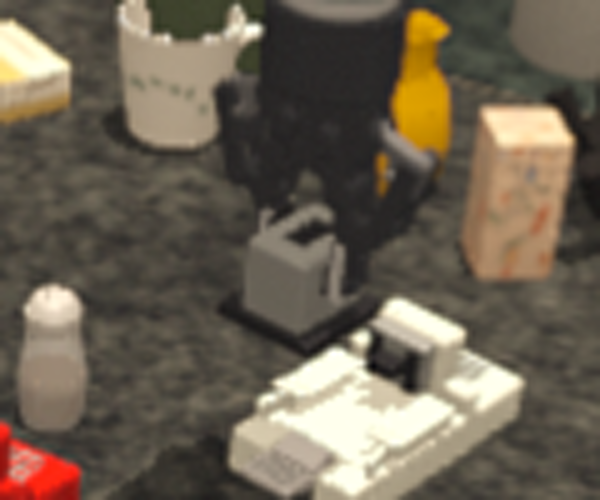

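The pack is held level (scene crop, about (300,270)), and the wrist reads its 4.4 N weight. The mill at (55,360) is well below the path, so I'll carry the pack over to the press.

>>> send_rows(
  rows=[
    [[11.0, 36.2, 0, 0, 0, -0.353], [11.0, 36.2, 0, 0, 0, -0.353], [11.0, 36.2, 0, 0, 0, -0.353], [11.0, 36.2, 0, 0, 0, -0.353], [11.0, 36.2, 0, 0, 0, -0.353], [11.0, 36.2, 0, 0, 0, -0.353], [11.0, 36.2, 0, 0, 0, -0.353], [11.0, 36.2, 0, 0, 0, -0.353], [11.0, 36.2, 0, 0, 0, -0.353], [11.0, 36.2, 0, 0, 0, -0.353]],
  ],
)

```text
clock: 10.2
eef_pos: [482.3, 214.9, 219.2]
tool_rot: [-3.14, -0.003, -3.013]
force: [0.8, -1.7, -5.1]
width: 41.0
gripper_force: 62.7
```

>>> send_rows(
  rows=[
    [[0, 0, 0, 0, 0, 0], [0, 0, 0, 0, 0, 0], [0, 0, 0, 0, 0, 0]],
  ],
)

```text
clock: 10.5
eef_pos: [483.8, 213.5, 220.5]
tool_rot: [-3.141, -0.0, -3.018]
force: [-0.2, -0.5, -4.8]
width: 41.3
gripper_force: 62.7
```

Run:
```python
from h import *
go(485,214,140,187.2)
```

```text
t 10.5 pos [483.8 213.5 220.5] rot [-3.1410e+00 -5.0000e-04 -3.0177e+00] F [-0.2 -0.5 -4.8] w 41.3
row [-0.13  0.04  8.05] turn -0.0017
```

>>> send_rows(
  rows=[
    [[-0.1, 0, 3, 0, 0, 0], [-0.1, 0, 6, 0, 0, 0], [-0.1, 0, 8, 0, 0, 0], [-0.1, 0, 8.3, 0, 0, 0], [-0.1, 0, 8.3, 0, 0, 0], [-0.1, 0, 8.3, 0, 0, 0]],
  ],
)

```text
clock: 11.1
eef_pos: [485.4, 215.1, 138.7]
tool_rot: [3.141, 0.002, -3.016]
force: [-0.3, 0.8, -4.9]
width: 41.5
gripper_force: 62.5
```

Run:
```python
from h import *
go(485,214,122,187.2)
d=cam('scene'); i=d['pixels'][115:205,240:340,::-1]; a=cv2.resize(i,None,fx=5,fy=5,interpolation=cv2.INTER_CUBIC)
e=cam('top'); j=e['pixels'][110:200,238:288,::-1]; b=cv2.resize(j,(250,450),interpolation=cv2.INTER_CUBIC)
cv2.imwrite('pics/p5.png',np.hstack([a,b]))
```

```text
t 11.1 pos [485.4 215.1 138.7] rot [ 3.1409e+00  2.0000e-03 -3.0159e+00] F [-0.3  0.8 -4.9] w 41.5
row [ 0.06 -0.11  1.67] turn -0.0
```

View pics/p5.png

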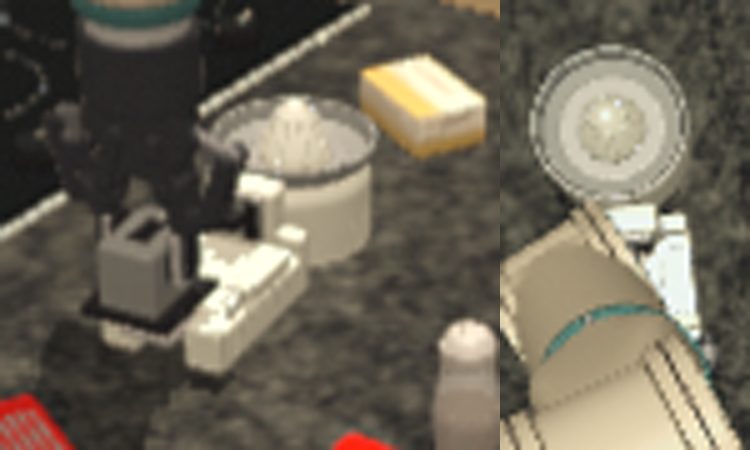

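The pack hovers just before the press mouth. Foot corners in the crop are at about (215,283), (165,330) and (85,305). A quick check of these against the expected foot pose:

Run:
```python
from h import *
d=cam('scene')
u=np.array([np.cos(np.radians(7.2)),np.sin(np.radians(7.2))]);n=np.array([-u[1],u[0]])
px=(np.array([(215,283),(165,330),(85,305)])+.5)/5-.5+[240,115]
P=plane(d,px,54)[:,:2]
print(np.c_[P@u-568,P@n-151.5].round(1))
s=ctrl.read_state()['eef_pos'][:2]; print('tcp',s@u-568,s@n-151.5)
```

```text
[[-33.2 -30.7]
 [-96.8 -30.7]
 [-93.9  29.6]]
tcp -59.58214142353199 1.2481004270302378
```

Consistent: the foot spans about -95 to -30 along the rails and is centred within 1 mm. Setting it down by feel.

>>> send_rows(
  rows=[
    [[0, -0.1, 0.4, 0, 0, 0], [0, -0.1, 0.8, 0, 0, 0], [0, -0.1, 1.1, 0, 0, 0], [0, -0.1, 1.3, 0, 0, 0], [0, -0.1, 1.4, 0, 0, 0], [0, -0.1, 1.4, 0, 0, 0]],
  ],
)

```text
clock: 11.85
eef_pos: [484.6, 214.0, 123.5]
tool_rot: [-3.142, -0.0, -3.015]
force: [-0.8, -0.1, -4.6]
width: 41.0
gripper_force: 62.7
```

>>> send_rows(
  rows=[
    [[0, 0, 0.1, 0, 0, 0], [0, 0, 0.15, 0, 0, 0], [0, 0, 0.15, 0, 0, 0]],
  ],
)

```text
clock: 12.15
eef_pos: [484.8, 214.1, 122.2]
tool_rot: [3.141, 0.0, -3.015]
force: [0.3, 0.7, -4.0]
width: 41.3
gripper_force: 62.7
```

>>> send_rows(
  rows=[
    [[0, 0, 0.05, 0, 0, 0], [0, 0, 0.1, 0, 0, 0], [0, 0, 0.1, 0, 0, 0]],
  ],
)

```text
clock: 12.45
eef_pos: [484.8, 214.1, 121.4]
tool_rot: [3.141, 0.0, -3.015]
force: [-0.6, 0.1, -1.7]
width: 41.3
gripper_force: 63.4
```

>>> send_rows(
  rows=[
    [[0, 0, 0.05, 0, 0, 0], [0, 0, 0.05, 0, 0, 0], [0, 0, 0.05, 0, 0, 0]],
  ],
)

```text
clock: 12.75
eef_pos: [484.8, 214.1, 121.3]
tool_rot: [3.141, 0.001, -3.015]
force: [-1.3, -0.5, 5.1]
width: 41.1
gripper_force: 64.1
```

Floor contact at z 121.3, the same height as in the charger. I'll ease off the downforce and slide in.

>>> send_rows(
  rows=[
    [[-0.2, 0, -0.04, 0, 0, 0], [-0.5, 0, -0.04, 0, 0, 0], [-0.8, 0, -0.04, 0, 0, 0], [-1.1, 0, -0.04, 0, 0, 0], [-1.4, 0, -0.04, 0, 0, 0], [-1.4, 0, -0.04, 0, 0, 0]],
  ],
)

```text
clock: 13.35
eef_pos: [499.7, 216.0, 121.3]
tool_rot: [3.141, 0.002, -3.016]
force: [-0.6, -0.5, 5.1]
width: 41.5
gripper_force: 64.0
```

>>> send_rows(
  rows=[
    [[-0.3, 0, 0, 0, 0, 0], [-0.6, 0, 0, 0, 0, 0], [-0.9, 0, 0, 0, 0, 0], [-1.2, 0, 0, 0, 0, 0], [-1.2, 0, 0, 0, 0, 0]],
  ],
)

```text
clock: 13.85
eef_pos: [511.3, 217.5, 121.3]
tool_rot: [3.141, 0.001, -3.016]
force: [-0.3, -0.5, 4.9]
width: 41.1
gripper_force: 64.1
```

```bash
cat >> h.py <<'E'
u=np.array([np.cos(np.radians(7.2)),np.sin(np.radians(7.2))]);n=np.array([-u[1],u[0]])
def rep():
    s=ctrl.read_state(); p=np.array(s['eef_pos']); f=np.array(s['force'])
    print('t',round(s['clock'],2),'x',round(p[:2]@u-568,1),'y',round(p[:2]@n-151.5,1),'z',p[2].round(1),'Fx,y,z',round(f[:2]@u,1),round(f[:2]@n,1),f[2].round(1),'torque',np.round(s['torque'],2))
E
python3 -c "
from h import *
rep()"
```

```text
t 13.85 x -33.5 y 0.2 z 121.3 Fx,y,z -0.4 -0.5 4.9 torque [-0.    0.05  0.06]
```

>>> send_rows(
  rows=[
    [[-0.3, 0, -0.03, 0, 0, 0], [-0.6, 0, -0.03, 0, 0, 0], [-0.9, 0, -0.03, 0, 0, 0], [-1.2, 0, -0.03, 0, 0, 0], [-1.2, 0, -0.03, 0, 0, 0]],
  ],
)

```text
clock: 14.35
eef_pos: [523.3, 218.9, 121.3]
tool_rot: [3.141, 0.001, -3.016]
force: [0.6, -0.2, 3.3]
width: 41.2
gripper_force: 63.8
```

>>> send_rows(
  rows=[
    [[-0.2, 0, 0, 0, 0, 0], [-0.4, 0, 0, 0, 0, 0], [-0.6, 0, 0, 0, 0, 0], [-0.6, 0, 0, 0, 0, 0]],
  ],
)

```text
clock: 14.75
eef_pos: [528.8, 219.6, 121.4]
tool_rot: [3.141, 0.001, -3.015]
force: [-0.5, -0.4, 3.2]
width: 41.2
gripper_force: 63.9
```

```bash
python3 -c "
from h import *
rep()"
```

```text
t 14.75 x -15.8 y 0.1 z 121.4 Fx,y,z -0.5 -0.4 3.2 torque [ 0.11  0.01 -0.03]
```

>>> send_rows(
  rows=[
    [[-0.2, 0, 0, 0, 0, 0], [-0.4, 0, 0, 0, 0, 0], [-0.6, 0, 0, 0, 0, 0], [-0.6, 0, 0, 0, 0, 0]],
  ],
)

```text
clock: 15.15
eef_pos: [534.8, 220.3, 121.4]
tool_rot: [3.141, 0.001, -3.016]
force: [0.0, -0.4, 3.8]
width: 41.3
gripper_force: 63.9
```

>>> send_rows(
  rows=[
    [[-0.15, 0, 0, 0, 0, 0], [-0.3, 0, 0, 0, 0, 0], [-0.4, 0, 0, 0, 0, 0], [-0.4, 0, 0, 0, 0, 0]],
  ],
)

```text
clock: 15.55
eef_pos: [538.5, 220.8, 121.4]
tool_rot: [3.142, 0.0, -3.015]
force: [-1.1, -0.0, 4.6]
width: 41.7
gripper_force: 64.0
```

```bash
python3 -c "
from h import *
rep()"
```

```text
t 15.55 x -6.1 y 0.1 z 121.4 Fx,y,z -1.1 0.1 4.6 torque [ 0.07  0.17 -0.  ]
```

>>> send_rows(
  rows=[
    [[-0.1, 0, 0, 0, 0, 0], [-0.2, 0, 0, 0, 0, 0], [-0.3, 0, 0, 0, 0, 0], [-0.3, 0, 0, 0, 0, 0]],
  ],
)

```text
clock: 15.95
eef_pos: [541.4, 221.2, 121.4]
tool_rot: [3.141, 0.0, -3.015]
force: [-2.0, -0.4, 4.5]
width: 41.4
gripper_force: 64.1
```

>>> send_rows(
  rows=[
    [[-0.1, 0, 0, 0, 0, 0], [-0.2, 0, 0, 0, 0, 0], [-0.3, 0, 0, 0, 0, 0], [-0.3, 0, 0, 0, 0, 0]],
  ],
)

```text
clock: 16.35
eef_pos: [544.4, 221.6, 121.4]
tool_rot: [3.142, 0.0, -3.015]
force: [-0.9, -0.1, 5.2]
width: 41.4
gripper_force: 64.1
```

>>> send_rows(
  rows=[
    [[-0.1, 0, 0, 0, 0, 0], [-0.2, 0, 0, 0, 0, 0], [-0.2, 0, 0, 0, 0, 0], [-0.2, 0, 0, 0, 0, 0]],
  ],
)

```text
clock: 16.75
eef_pos: [546.3, 221.9, 121.4]
tool_rot: [3.141, 0.0, -3.015]
force: [-1.7, -0.6, 5.1]
width: 41.5
gripper_force: 64.1
```

```bash
python3 -c "
from h import *
rep()"
```

```text
t 16.75 x 1.8 y 0.1 z 121.4 Fx,y,z -1.8 -0.4 5.1 torque [ 0.02  0.11 -0.03]
```

>>> send_rows(
  rows=[
    [[-0.1, 0, -0.02, 0, 0, 0], [-0.2, 0, -0.02, 0, 0, 0], [-0.2, 0, -0.02, 0, 0, 0], [-0.2, 0, -0.02, 0, 0, 0]],
  ],
)

```text
clock: 17.15
eef_pos: [546.8, 221.9, 121.4]
tool_rot: [-3.141, -0.003, -3.015]
force: [-4.6, -0.8, 6.3]
width: 41.3
gripper_force: 64.4
```

>>> send_rows(
  rows=[
    [[-0.1, 0, 0, 0, 0, 0], [-0.2, 0, 0, 0, 0, 0], [-0.2, 0, 0, 0, 0, 0], [-0.2, 0, 0, 0, 0, 0]],
  ],
)

```text
clock: 17.55
eef_pos: [547.4, 222.0, 121.5]
tool_rot: [-3.141, -0.006, -3.015]
force: [-7.5, -1.1, 11.4]
width: 41.2
gripper_force: 64.8
```

>>> send_rows(
  rows=[
    [[-0.1, 0, 0, 0, 0, 0], [-0.2, 0, 0, 0, 0, 0], [-0.2, 0, 0, 0, 0, 0], [-0.2, 0, 0, 0, 0, 0]],
  ],
)

```text
clock: 17.95
eef_pos: [549.2, 222.2, 121.5]
tool_rot: [-3.141, -0.007, -3.015]
force: [-8.9, -1.4, 11.4]
width: 41.3
gripper_force: 64.9
```

```bash
python3 -c "
from h import *
rep()"
```

```text
t 17.95 x 4.7 y 0.2 z 121.5 Fx,y,z -9.0 -0.3 11.4 torque [-0.01  1.57 -0.01]
```

>>> send_rows(
  rows=[
    [[-0.1, 0, -0.04, 0, 0, 0], [-0.2, 0, -0.04, 0, 0, 0], [-0.2, 0, -0.04, 0, 0, 0], [-0.2, 0, -0.04, 0, 0, 0]],
  ],
)

```text
clock: 18.35
eef_pos: [550.9, 222.5, 121.6]
tool_rot: [-3.14, -0.007, -3.015]
force: [-9.6, -0.4, 10.0]
width: 41.0
gripper_force: 64.5
```

>>> send_rows(
  rows=[
    [[-0.1, 0, -0.02, 0, 0, 0], [-0.2, 0, -0.02, 0, 0, 0], [-0.2, 0, -0.02, 0, 0, 0], [-0.2, 0, -0.02, 0, 0, 0]],
  ],
)

```text
clock: 18.75
eef_pos: [552.7, 222.7, 121.6]
tool_rot: [-3.14, -0.008, -3.015]
force: [-9.1, -1.3, 8.4]
width: 41.0
gripper_force: 64.5
```

```bash
python3 -c "
from h import *
rep()"
```

```text
t 18.75 x 8.3 y 0.1 z 121.6 Fx,y,z -9.2 -0.2 8.4 torque [ 0.03  1.68 -0.04]
```

>>> send_rows(
  rows=[
    [[-0.05, 0, -0.02, 0, 0, 0], [-0.1, 0, -0.02, 0, 0, 0], [-0.1, 0, -0.02, 0, 0, 0]],
  ],
)

```text
clock: 19.05
eef_pos: [553.4, 222.8, 121.6]
tool_rot: [-3.14, -0.008, -3.015]
force: [-9.2, -0.9, 7.0]
width: 41.0
gripper_force: 64.5
```

>>> send_rows(
  rows=[
    [[-0.05, 0, 0, 0, 0, 0], [-0.1, 0, 0, 0, 0, 0], [-0.1, 0, 0, 0, 0, 0]],
  ],
)

```text
clock: 19.35
eef_pos: [554.4, 222.9, 121.6]
tool_rot: [-3.14, -0.008, -3.015]
force: [-8.8, -1.1, 7.4]
width: 40.9
gripper_force: 64.5
```

>>> send_rows(
  rows=[
    [[-0.05, 0, 0, 0, 0, 0], [-0.1, 0, 0, 0, 0, 0], [-0.1, 0, 0, 0, 0, 0]],
  ],
)

```text
clock: 19.65
eef_pos: [555.3, 223.0, 121.6]
tool_rot: [-3.14, -0.009, -3.015]
force: [-9.4, -0.7, 8.3]
width: 41.3
gripper_force: 64.5
```

```bash
python3 -c "
from h import *
rep()"
```

```text
t 19.65 x 10.9 y 0.1 z 121.6 Fx,y,z -9.4 0.5 8.3 torque [ 0.05  1.75 -0.01]
```

>>> send_rows(
  rows=[
    [[-0.05, 0, 0, 0, 0, 0], [-0.1, 0, 0, 0, 0, 0], [-0.1, 0, 0, 0, 0, 0]],
  ],
)

```text
clock: 19.95
eef_pos: [556.2, 223.1, 121.6]
tool_rot: [-3.14, -0.009, -3.015]
force: [-9.2, -1.1, 8.1]
width: 41.2
gripper_force: 64.5
```

>>> send_rows(
  rows=[
    [[-0.05, 0, 0, 0, 0, 0], [-0.1, 0, 0, 0, 0, 0], [-0.1, 0, 0, 0, 0, 0]],
  ],
)

```text
clock: 20.25
eef_pos: [557.3, 223.2, 121.6]
tool_rot: [-3.14, -0.009, -3.015]
force: [-10.6, -0.8, 8.1]
width: 41.4
gripper_force: 64.3
```

>>> send_rows(
  rows=[
    [[-0.05, 0, 0, 0, 0, 0], [-0.1, 0, 0, 0, 0, 0], [-0.1, 0, 0, 0, 0, 0]],
  ],
)

```text
clock: 20.55
eef_pos: [558.0, 223.3, 121.6]
tool_rot: [-3.14, -0.009, -3.015]
force: [-10.5, -1.3, 8.2]
width: 41.2
gripper_force: 64.4
```

>>> send_rows(
  rows=[
    [[-0.05, 0, 0, 0, 0, 0], [-0.1, 0, 0, 0, 0, 0], [-0.1, 0, 0, 0, 0, 0]],
  ],
)

```text
clock: 20.85
eef_pos: [558.4, 223.4, 121.6]
tool_rot: [-3.14, -0.01, -3.015]
force: [-10.9, -1.8, 10.0]
width: 41.4
gripper_force: 64.7
```

>>> send_rows(
  rows=[
    [[-0.05, 0, 0, 0, 0, 0], [-0.1, 0, 0, 0, 0, 0], [-0.1, 0, 0, 0, 0, 0]],
  ],
)

```text
clock: 21.15
eef_pos: [558.7, 223.5, 121.6]
tool_rot: [-3.14, -0.012, -3.015]
force: [-12.9, -1.0, 12.0]
width: 41.0
gripper_force: 64.9
```

Run:
```python
from h import *
rep()
d=cam('scene'); rep()
i=d['pixels'][120:200,245:335,::-1]; cv2.imwrite('pics/p6.png',cv2.resize(i,None,fx=6,fy=6,interpolation=cv2.INTER_CUBIC))
```

```text
t 21.15 x 14.3 y 0.2 z 121.6 Fx,y,z -12.9 0.6 12.0 torque [-0.02  2.35 -0.06]
t 21.2 x 14.4 y 0.2 z 121.7 Fx,y,z -13.3 0.7 11.2 torque [-0.08  2.35 -0.02]
```

The force is now rising at about 5 N/mm over the plunger plateau, so the buffer has just been met and the click should already have happened. I'll test with a gentle pull back.

>>> send_rows(
  rows=[
    [[0.1, 0, 0, 0, 0, 0], [0.2, 0, 0, 0, 0, 0], [0.3, 0, 0, 0, 0, 0], [0.4, 0, 0, 0, 0, 0], [0.4, 0, 0, 0, 0, 0]],
  ],
)

```text
clock: 21.7
eef_pos: [557.5, 223.2, 121.5]
tool_rot: [-3.141, -0.006, -3.015]
force: [-5.9, -1.6, 3.9]
width: 41.2
gripper_force: 63.8
```

>>> send_rows(
  rows=[
    [[0.1, 0, 0, 0, 0, 0], [0.2, 0, 0, 0, 0, 0], [0.2, 0, 0, 0, 0, 0]],
  ],
)

```text
clock: 22.0
eef_pos: [555.9, 223.0, 121.5]
tool_rot: [-3.141, -0.005, -3.015]
force: [-5.5, -1.1, 2.6]
width: 41.4
gripper_force: 63.7
```

```bash
python3 -c "
from h import *
rep()"
```

```text
t 22.0 x 11.5 y 0.1 z 121.5 Fx,y,z -5.5 -0.4 2.6 torque [ 0.03  0.89 -0.03]
```

>>> send_rows(
  rows=[
    [[0.1, 0, 0, 0, 0, 0], [0.2, 0, 0, 0, 0, 0], [0.2, 0, 0, 0, 0, 0]],
  ],
)

```text
clock: 22.3
eef_pos: [555.6, 223.0, 121.5]
tool_rot: [-3.141, -0.001, -3.015]
force: [-3.2, 1.4, -5.4]
width: 41.4
gripper_force: 62.7
```

>>> send_rows(
  rows=[
    [[0.1, 0, 0, 0, 0, 0], [0.2, 0, 0, 0, 0, 0], [0.2, 0, 0, 0, 0, 0]],
  ],
)

```text
clock: 22.6
eef_pos: [555.1, 222.8, 122.3]
tool_rot: [3.141, 0.002, -3.016]
force: [1.7, 0.1, -8.2]
width: 41.0
gripper_force: 62.5
```

```bash
python3 -c "
from h import *
rep()"
```

```text
t 22.6 x 10.7 y -0.1 z 122.3 Fx,y,z 1.7 -0.1 -8.2 torque [ 0.12 -0.59 -0.06]
```

The pack is held: the force went from -5.5 N to +1.7 N with almost no travel. I'll relax the pull, settle z, and then check whether the catch alone holds it.

>>> send_rows(
  rows=[
    [[-0.05, 0, 0.05, 0, 0, 0], [-0.1, 0, 0.1, 0, 0, 0], [-0.1, 0, 0.1, 0, 0, 0], [-0.1, 0, 0.1, 0, 0, 0]],
  ],
)

```text
clock: 23.0
eef_pos: [555.3, 222.8, 121.7]
tool_rot: [-3.142, 0.0, -3.016]
force: [-0.7, -1.0, -3.9]
width: 41.4
gripper_force: 62.9
```

```bash
python3 -c "
from h import *
rep()"
```

```text
t 23.0 x 10.9 y -0.0 z 121.7 Fx,y,z -0.9 -0.9 -3.9 torque [-0.05 -0.21 -0.11]
```

>>> send_rows(
  rows=[
    [[0, 0, 0.03, 0, 0, 0], [0, 0, 0.03, 0, 0, 0], [0, 0, 0.03, 0, 0, 0], [0, 0, 0.03, 0, 0, 0], [0, 0, 0.03, 0, 0, 0], [0, 0, 0.03, 0, 0, 0]],
  ],
  grip=0,
)

```text
clock: 23.6
eef_pos: [555.2, 222.9, 121.1]
tool_rot: [3.142, -0.0, -3.015]
force: [-1.0, 0.5, -0.8]
width: 85.3
gripper_force: 0.0
```

>>> send_rows(
  rows=[
    [[0, 0, -1, 0, 0, 0], [0, 0, -4, 0, 0, 0], [0, 0, -8, 0, 0, 0], [0, 0, -12, 0, 0, 0], [10, 0, -14, 0, 0, 0], [10, -5, -14, 0, 0, 0], [10, -10, -14, 0, 0, 0], [10, -15, -14, 0, 0, 0], [10, -20, -14, 0, 0, 0], [10, -20, -14, 0, 0, 0]],
  ],
)

```text
clock: 24.6
eef_pos: [481.1, 6.1, 262.0]
tool_rot: [-3.139, 0.001, -3.023]
force: [0.3, 0.7, -0.5]
width: 85.3
gripper_force: 0.0
```

Run:
```python
from h import *
rep()
d=cam('scene');e=cam('top')
i=d['pixels'][125:200,245:335,::-1]; a=cv2.resize(i,None,fx=5.5,fy=5.5,interpolation=cv2.INTER_CUBIC)
b=cv2.resize(e['pixels'][115:195,240:288,::-1],None,fx=5.1,fy=5.1,interpolation=cv2.INTER_CUBIC); b=b[:a.shape[0]]
cv2.imwrite('pics/p7.png',np.hstack([a[:b.shape[0]],b]))
```

```text
t 24.6 x -90.0 y -205.7 z 262.0 Fx,y,z 0.3 0.6 -0.5 torque [0.03 0.03 0.02]
```

View pics/p7.png

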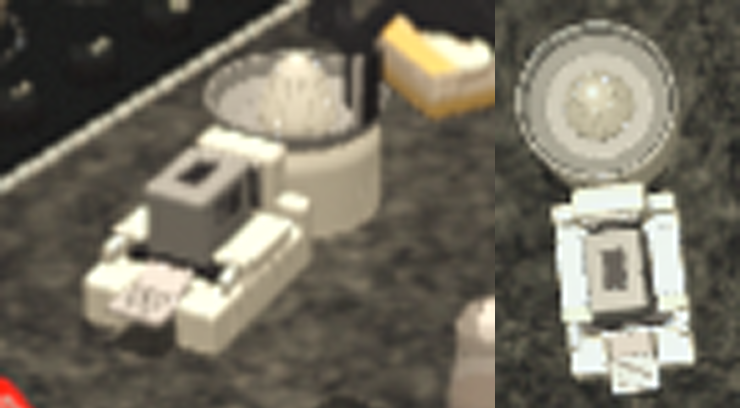

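The pack stays seated against the post after release. The catch pad and its tooth are up behind the foot at crop (150,290), as they were on the charger at the start. The gripper is clear of everything.

```bash
python3 -c "
from cell import ctrl
print(ctrl.finish_job())"
```

```text
the job is handed in; nothing more can be done
None
```

The pack popped off the charger, slid into the press until it met the end buffer, held against a gentle pull and stayed seated after release; the job was handed in at about 25 s with the gripper clear.

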